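# Find the hidden catch of the desk box

## Robot

A 6-joint arm with a two-finger parallel gripper is mounted at the origin on a cart in front of the work surface, level with it; the furniture and walls round the work are solid. World frame = base frame: x ahead of the robot, y to its left, z up, the work surface at z = 0. Lengths are in m, angles in rad, forces in N, time in s.
With the tool pointing down it reaches from about 0.275 to 0.725 m from the base axis. Payload 5.6 kg.
Tool frame: the origin (TCP) lies at the very end of the fingers, on their centre line; the grasp point (between the pads) lies 19 mm behind it (grip_depth is the distance from the TCP to the grasp point, in m); z points along the fingers, x is the direction in which the jaws open and shut, and the axes are right-handed (so a half turn about z gives the same grasp; the last joint's range is limited). The gripper opens to 85 mm and grips with 20 to 120 N. Pads are 22 mm wide; open, the fingers measure 114 mm over their backs; the gripper's body (76 mm by 85 mm) begins 54 mm behind the grasp point. The pads swing forward as they close: fully open they stand 13 mm farther back than shut.
Start: joints at [1.414, 0.255, 0.108, 0, -1.424, -0.285], TCP at [0.235, 0.497, 0.2] pointing down, gripper open.
Joint ranges: [-2.95, 2.95], [-1.21, 1.97], [-1.09, 1.5], [-2.87, 1.71], [-2.94, -0.07], [-3.05, 3.05]. Speed limits (rad/s): [2.57, 2.57, 3.14, 3.14, 3.14, 3.14].

## Interface

Orientations are given as a unit quaternion [x, y, z, w].
In Python, from plant import * gives the robot as it stands.
- The arm moves only by the tool drive_tool, never from a script. Its argument "commands" is a list of rows, each a list of 3 entries, a list of its own where there are three numbers: the shift along the tool's x, y, z in mm, then the turn, a rotation vector about the tool's x, y, z in degrees, then the opening in per cent of the stroke, from 0 (shut) to 100 (fully open). In form: [[[x, y, z], [ax, ay, az], hand], ...]. A call has 1 to 10 rows; each row is the pose to reach, as a shift and turn from the pose commanded when the call began, along the tool's axes at that moment; what a row does not reach only later rows make up. A row lasts 1/8 s, in which the tool goes at most 62.5 mm and 10.7 degrees, less where a joint would pass 70% of its speed; a pose out of reach is approached as far as the arm can. A call with a gripper value outside its range is refused whole. The fingers move at their own pace and stop on an object; "grip_force" is the grip in N (left out, the last holds). Time passes only in rows, so rows that repeat a pose let the fingers close. It gives the time, the measured TCP pose, the force and the opening at its end, in the units of the state.
- observe(): the state, without advancing time (a new reading comes with each control period).
- get_image(name): name is "scene" or "top"; returns the picture (420x560x3 uint8, red, green, blue); there is no depth.
- camera_model(name): a dict with "fx", "fy", "cx", "cy" (pixels), "position" and "orientation" of the camera in the world. Camera axes: x right, y up, looking along -z (the intrinsics and any distortion apply to the point x, -y, -z); pixel columns grow to the right and rows downward; lengths in m; the calibration is good to about 2 mm. A picture is of the moment at which its call begins. camera_model takes no time and is no camera call.
- close_job(): hands the job in, once; it reports no verdict.
The state is a dict: "time_s": time; "joint_pos": joint angles; "joint_velocities": joint speeds; "effort": joint torques, N m; "tool_pos": TCP position; "ee_rot": TCP orientation; "force": force on the tool from outside, world axes, zero at the start; "wrist_torque": the same for the moment, N m; "opening": opening from 0.0 (shut) to 1.0 (fully open).
Only numpy, scipy, OpenCV 4.12 (cv2) and the standard library are available. Lean on these libraries where they do the work, as an engineer would, in place of code of your own. Each camera call takes 0.05 s, during which the arm holds its last target.

## Task

The wooden desk box has a hidden drawer, and one of the five equal round discs let into its flat lid is the concealed catch that releases it; the other four are dummies that do not give. With the fingertips feel gently over the discs to find the one that gives, press it in until the drawer springs out, then let the catch come back up and draw the hand clear. Nothing is to be grasped or lifted: leave the drawer out, the memory stick lying in it, and the things round the box where they are.

Things in the scene. Friction and masses are not known exactly. Their poses are not given: they have to be found in the camera images.
- desk_box: wooden desk box, fixed to the worktop, 170 mm (its x) by 250 mm (its y), 62 mm high. Origin at the centre of its underside; z up; its front, where the hidden drawer comes out, faces its own -x. Its flat lid, 62 mm above the origin, holds five equal round discs, laid out like the five on a die.
- lid_centre (a point): centre of the lid's top surface, axes as the box. Discs of the same wood, 44 mm across, in 46 mm openings, centred at (x, y) = (-45, -82), (-45, 82), (0, 0), (45, -82), (45, 82) mm from here, their faces 1.5 mm below the lid's surface. All look alike; one, a different one each time, is the sprung catch; the other four are rigid dummies.
- catch (a joint): how far the catch disc is pressed down: 0 at rest, 0.006 m fully home. A spring brings it back up: it begins to give at about 2 N and is fully home at about 5 to 7 N. From about 0.004 m on it frees the drawer.
- drawer (a joint): how far the hidden drawer is out: 0 shut, 0.05 m fully out. It is held shut by the catch; once freed, a spring drives it out along the box's own -x in about half a second and it stays out. Its front is flush with the box, 227 mm wide and 34 mm high, with no handle.
- usb_stick: memory stick, 18 by 53 by 9 mm, lying loose in the drawer, out of sight until the drawer is out; origin at the centre of its underside. To be left there.
- glue_stick: upright glue stick, 26 mm across, 90 mm high, loose, behind the box; origin at the centre of its underside. To be left alone.
- stamp: upright rubber stamp with a wooden handle, 33 by 38 mm, 72 mm high, loose, behind the box; origin at the centre of its underside. To be left alone.
- eraser: eraser, 22 by 46 by 13 mm, loose, to the left of the box; origin at the centre of its underside. To be left alone.

How it is judged:
By the outcome, as a careful person would: the job done as asked, in the order asked, and still so for the second after the job is handed in, with the robot touching nothing.
It also fails if it takes over 64 s, if anything falls off the work surface, if the arm or the gripper's body presses on something with over 40 N, if the wrist force passes 120 N, or if a joint passes its speed limit or range.

## Working session

There is one attempt and no reset: what is moved stays moved. The work goes in short steps, Python scripts to look and compute and a tool call to move; the robot and the scene stay as the last step left them, time stands still between calls to the robot, and variables do not carry over. Pictures are saved under pics/ and viewed, and the job is handed in when it is done.

Besides the shell and the picture viewer there is one more tool, called after "Emit:" by a JSON object that holds its "name" and its "arguments". drive_tool: Moves the arm, as the interface text tells. Its arguments: {"type":"object","properties":{"commands":{"type":"array"},"grip_force":{"type":"number"}},"required":["commands"]}

```bash
ls; mkdir -p pics; python3 - <<'E'
from plant import *
import cv2
print(observe())
for n in("scene","top"):
    print(n,camera_model(n)); cv2.imwrite(f"pics/{n}0.png",get_image(n)[:,:,::-1])
E
```

```text
pics
{'time_s': 0.0, 'joint_pos': array([ 1.41358266e+00,  2.55748575e-01,  1.06993266e-01, -4.70071052e-04,
       -1.42392215e+00, -2.84607281e-01]), 'joint_velocities': array([-0.00065208,  0.00083449, -0.00081186, -0.00090517, -0.00090941,
       -0.00052816]), 'effort': array([-2.66819115e-03, -3.86625195e+01,  2.37936080e+01,  5.36496520e+00,
       -6.08534159e-03, -5.87008202e-06]), 'tool_pos': array([0.23488015, 0.4966963 , 0.19959129]), 'ee_rot': array([-5.34953556e-01,  8.44880911e-01, -5.52482296e-04, -7.95911453e-04]), 'force': array([-0.16678725, -0.0709953 ,  0.0528658 ]), 'wrist_torque': array([-0.00354873,  0.01637663, -0.0406175 ]), 'opening': 1.0031352785989474}
scene {'fx': 478.08963513659484, 'fy': 478.08963513659484, 'cx': 282.3767964534021, 'cy': 210.55120982875198, 'position': array([0.95068638, 0.53634767, 0.79850211]), 'orientation': array([0.12334163, 0.24021882, 0.86434212, 0.42425754])}
top {'fx': 440.3749781393504, 'fy': 440.3749781393504, 'cx': 282.2027585683287, 'cy': 214.45739843264886, 'position': array([0.4564266 , 0.26899693, 0.91098445]), 'orientation': array([-0.06060696,  0.04865477,  0.71097575, -0.69890843])}
```

View pics/scene0.png

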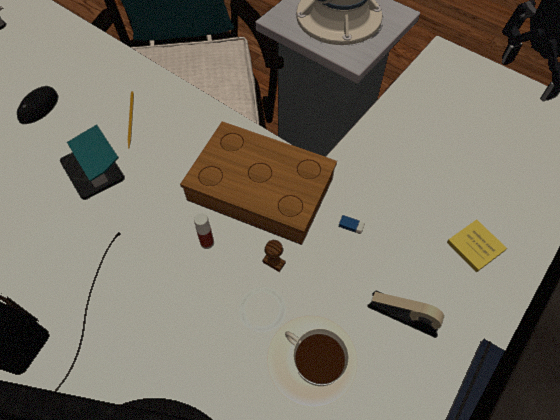

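View pics/top0.png

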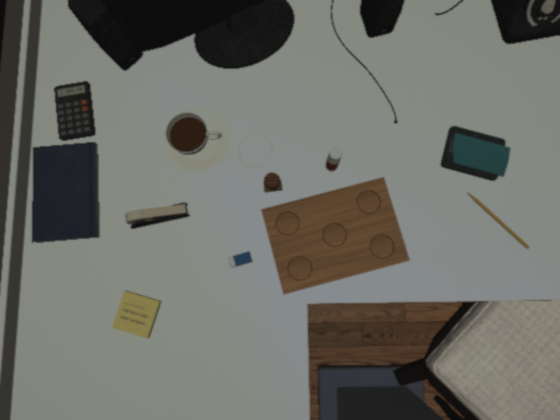

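```bash
cat > h.py <<'E'
import numpy as np
from scipy.spatial.transform import Rotation as R
from scipy.optimize import least_squares
from plant import *
def proj(n,P):
    c=camera_model(n); q=R.from_quat(c['orientation']).inv().apply(np.atleast_2d(P)-c['position'])
    return np.c_[c['cx']+c['fx']*q[:,0]/-q[:,2], c['cy']+c['fy']*-q[:,1]/-q[:,2]]
L=np.array([[-45,-82],[-45,82],[0,0],[45,-82],[45,82]])/1e3
def W(p,l,z):
    l=np.atleast_2d(l);c,s=np.cos(p[2]),np.sin(p[2])
    return np.c_[p[0]+c*l[:,0]-s*l[:,1],p[1]+s*l[:,0]+c*l[:,1],np.full(len(l),z)]
E
python3 - <<'E'
import cv2
a=cv2.imread('pics/top0.png')[170:300,225:415];cv2.imwrite('pics/tc.png',cv2.convertScaleAbs(cv2.resize(a,None,fx=4,fy=4,interpolation=2),alpha=1.8))
a=cv2.imread('pics/scene0.png')[110:280,175:375];cv2.imwrite('pics/sc.png',cv2.convertScaleAbs(cv2.resize(a,None,fx=3.5,fy=3.5,interpolation=2),alpha=1.4))
E
```

```text
(no output)
```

View pics/tc.png

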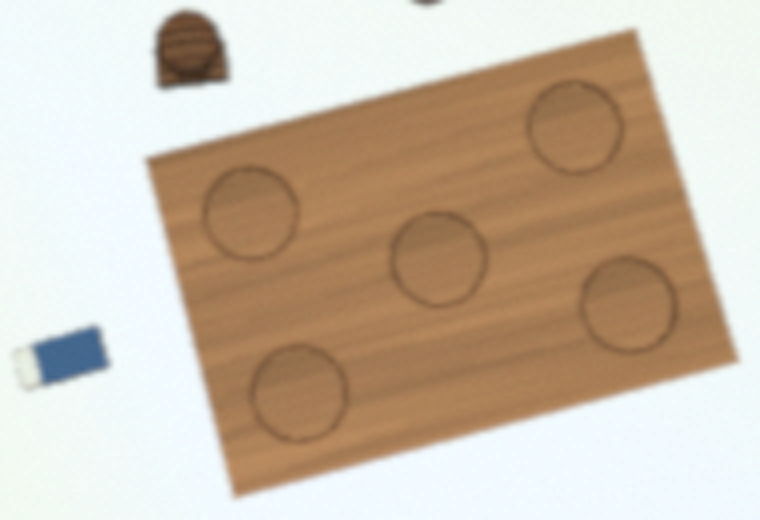

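View pics/sc.png

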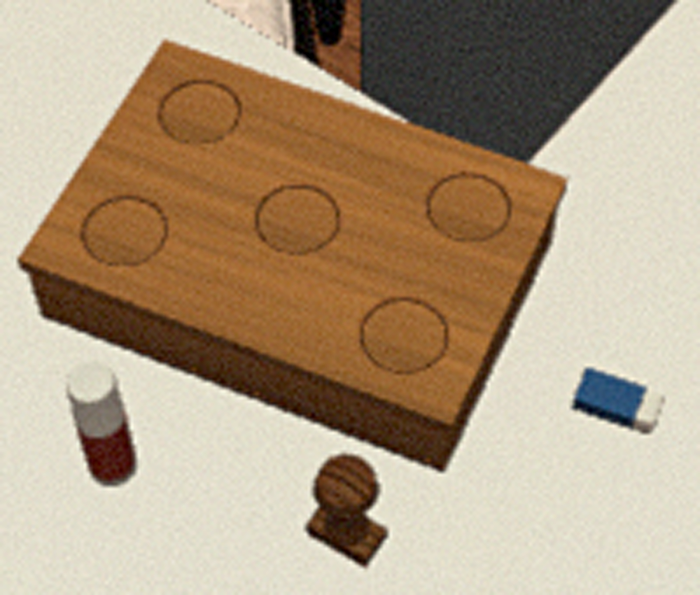

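```bash
python3 - <<'E'
from h import *
T=(np.array([[629,305],[299,392],[439,259],[576,127],[251,213]])+.5)/4+[225,170]-.5
S=(np.array([[200,111],[469,207],[298,219],[124,230],[404,335]])+.5)/3.5+[175,110]-.5
for sel in('t','s','ts'):
    f=lambda p:np.r_[(proj('top',W(p,L,.0605))-T).ravel()*('t' in sel),(proj('scene',W(p,L,.0605))-S).ravel()*('s' in sel)]
    r=least_squares(f,[.4,.2,0]);print(sel,r.x,np.abs(r.fun).max())
print(W(r.x,L,.0605))
print('top of glue/stamp etc need', R.from_quat(observe()['ee_rot']).as_matrix())
print(W(r.x,[[-.085,-.125],[-.085,.125],[.085,.125],[.085,-.125]],.062))
E
```

```text
t [0.54846998 0.18196043 0.24110175] 0.11654135745828853
s [0.54900292 0.18182938 0.24224304] 0.16585704590505657
ts [0.54871922 0.18187011 0.24160419] 0.2826175265385018
[[0.5246456  0.09148504 0.0605    ]
 [0.48540687 0.25072172 0.0605    ]
 [0.54871922 0.18187011 0.0605    ]
 [0.61203158 0.11301849 0.0605    ]
 [0.57279285 0.27225517 0.0605    ]]
top of glue/stamp etc need [[-4.27591051e-01 -9.03972066e-01 -6.29180896e-04]
 [-9.03970770e-01  4.27591505e-01 -1.53343611e-03]
 [ 1.65521581e-03 -8.69224182e-05 -9.99998626e-01]]
[[0.49609558 0.04016353 0.062     ]
 [0.43628045 0.28290239 0.062     ]
 [0.60134287 0.32357668 0.062     ]
 [0.661158   0.08083783 0.062     ]]
```

Emit:
{"name": "drive_tool", "arguments": {"commands": [[[10,-30,0],[0,0,0],0],[[24,-70,5],[0,0,0],0],[[38,-110,15],[0,0,0],0],[[52,-150,30],[0,0,0],0],[[66,-190,45],[0,0,0],0],[[80,-230,60],[0,0,0],0],[[94,-270,75],[0,0,0],0],[[106,-305,85],[0,0,0],0],[[115,-330,95],[0,0,0],0],[[115.3,-331.6,100],[0,0,0],0]], "grip_force": 20}}

```text
time_s: 1.35
tool_pos: [0.4859, 0.2496, 0.0993]
ee_rot: [-0.534, 0.846, -0.0, -0.001]
force: [-0.6, -0.1, -0.7]
opening: 0.001
```

```bash
cat > s.py <<'E'
from h import *
import sys
o=observe();print(o['time_s'],o['tool_pos'],o['force'],o['opening'])
M=R.from_quat(o['ee_rot']).as_matrix()
P=W([.5487,.1819,.2416],L,.0605)
for i,p in enumerate(P): print(i,np.round(M.T@(p-o['tool_pos'])*1e3,1))
E
python3 s.py
```

```text
1.35 [0.48591092 0.24960184 0.09927388] [-0.57264014 -0.06360392 -0.6720978 ] 0.0008394590183813612
0 [ 126.  -102.9   38.9]
1 [-0.9  0.9 38.8]
2 [ 34.1 -85.8  38.8]
3 [  69.  -172.6   38.8]
4 [-57.9 -68.7  38.6]
```

Emit:
{"name": "drive_tool", "arguments": {"commands": [[[0,0,12],[0,0,0],0],[[0,0,24],[0,0,0],0],[[0,0,32],[0,0,0],0],[[0,0,34],[0,0,0],0],[[0,0,35],[0,0,0],0],[[0,0,36],[0,0,0],0],[[0,0,36],[0,0,0],0]]}}

```text
time_s: 2.22
tool_pos: [0.4857, 0.2513, 0.0647]
ee_rot: [-0.535, 0.845, 0.0, 0.0]
force: [-0.8, -0.3, 0.3]
opening: -0.001
```

Emit:
{"name": "drive_tool", "arguments": {"commands": [[[0,0,0.7],[0,0,0],0],[[0,0,1.4],[0,0,0],0],[[0,0,2.1],[0,0,0],0],[[0,0,2.1],[0,0,0],0]]}}

```text
time_s: 2.72
tool_pos: [0.4856, 0.2511, 0.0623]
ee_rot: [-0.535, 0.845, -0.0, -0.0]
force: [-0.5, 0.1, 0.6]
opening: -0.002
```

Emit:
{"name": "drive_tool", "arguments": {"commands": [[[0,0,0.4],[0,0,0],0],[[0,0,0.8],[0,0,0],0],[[0,0,0.8],[0,0,0],0]]}}

```text
time_s: 3.1
tool_pos: [0.4856, 0.2512, 0.0615]
ee_rot: [-0.535, 0.845, -0.0, -0.0]
force: [0.1, 0.2, 2.0]
opening: -0.003
```

Emit:
{"name": "drive_tool", "arguments": {"commands": [[[0,0,0.3],[0,0,0],0],[[0,0,0.5],[0,0,0],0],[[0,0,0.5],[0,0,0],0]]}}

```text
time_s: 3.48
tool_pos: [0.4856, 0.2512, 0.0611]
ee_rot: [-0.535, 0.845, 0.0, -0.0]
force: [-1.0, 0.3, 0.3]
opening: 0.003
```

Force is noise there; no contact yet.

Emit:
{"name": "drive_tool", "arguments": {"commands": [[[0,0,0.3],[0,0,0],0],[[0,0,0.6],[0,0,0],0],[[0,0,0.6],[0,0,0],0]]}}

```text
time_s: 3.85
tool_pos: [0.4856, 0.2512, 0.0604]
ee_rot: [-0.535, 0.845, -0.0, -0.0]
force: [-1.1, 0.1, -0.2]
opening: 0.003
```

Emit:
{"name": "drive_tool", "arguments": {"commands": [[[0,0,0.3],[0,0,0],0],[[0,0,0.5],[0,0,0],0],[[0,0,0.5],[0,0,0],0]]}}

```text
time_s: 4.22
tool_pos: [0.4856, 0.2512, 0.06]
ee_rot: [-0.535, 0.845, 0.0, -0.0]
force: [-0.1, 0.5, 0.2]
opening: 0.001
```

Emit:
{"name": "drive_tool", "arguments": {"commands": [[[0,0,0.3],[0,0,0],0],[[0,0,0.6],[0,0,0],0],[[0,0,0.6],[0,0,0],0]]}}

```text
time_s: 4.6
tool_pos: [0.4856, 0.2512, 0.0593]
ee_rot: [-0.535, 0.845, 0.0, -0.0]
force: [-0.3, 0.1, -0.5]
opening: -0.003
```

Emit:
{"name": "drive_tool", "arguments": {"commands": [[[0,0,0.3],[0,0,0],0],[[0,0,0.6],[0,0,0],0],[[0,0,0.6],[0,0,0],0]]}}

```text
time_s: 4.97
tool_pos: [0.4856, 0.2512, 0.0588]
ee_rot: [-0.535, 0.845, -0.0, -0.0]
force: [0.0, -0.4, 0.5]
opening: 0.0
```

Emit:
{"name": "drive_tool", "arguments": {"commands": [[[0,0,0.3],[0,0,0],0],[[0,0,0.6],[0,0,0],0],[[0,0,0.6],[0,0,0],0]]}}

```text
time_s: 5.35
tool_pos: [0.4856, 0.2512, 0.0582]
ee_rot: [-0.535, 0.845, -0.0, -0.0]
force: [-0.2, -0.1, -0.1]
opening: 0.001
```

Emit:
{"name": "drive_tool", "arguments": {"commands": [[[0,0,0.3],[0,0,0],0],[[0,0,0.6],[0,0,0],0],[[0,0,0.6],[0,0,0],0]]}}

```text
time_s: 5.72
tool_pos: [0.4856, 0.2512, 0.0576]
ee_rot: [-0.535, 0.845, 0.0, -0.0]
force: [0.2, -0.5, -0.1]
opening: 0.002
```

```bash
python3 - <<'E'
from plant import *
import cv2
o=observe();print(o['tool_pos'],o['force'],o['effort'],o['opening'])
a=get_image("scene")[80:300,150:400,::-1]
cv2.imwrite('pics/s1.png',cv2.resize(a,None,fx=2.7,fy=2.7,interpolation=2))
E
```

```text
[0.48556718 0.25118379 0.05756391] [ 0.21594675 -0.53429786 -0.05444244] [ 4.46703571e-04 -4.05306029e+01  2.11987531e+01  4.77924719e+00
  3.52141869e-03 -1.05202844e-05] 0.001954433605660761
```

View pics/s1.png

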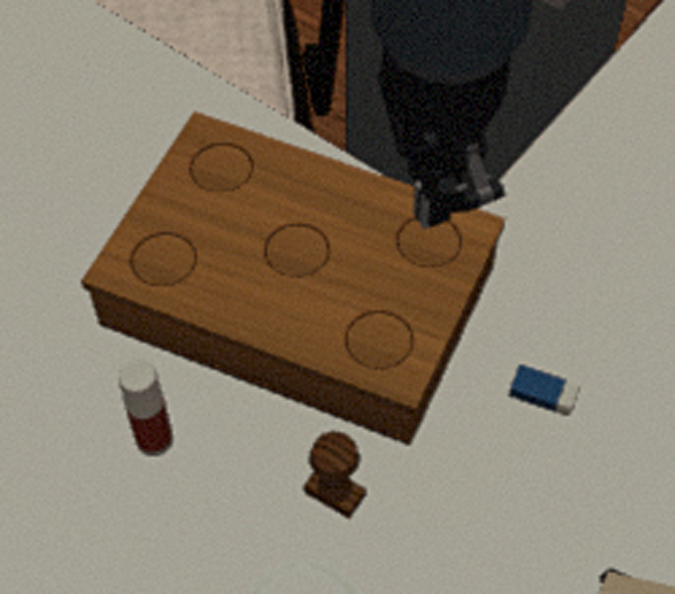

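```bash
python3 - <<'E'
from h import *
import cv2
print(proj('scene',[observe()['tool_pos']]),proj('top',[observe()['tool_pos']]))
for n,(r,c) in dict(scene=(90,260),top=(200,240)).items():
    a=get_image(n)[r:r+100,c:c+110,::-1]
    cv2.imwrite(f'pics/z1{n}.png',cv2.convertScaleAbs(cv2.resize(a,None,fx=6,fy=6,interpolation=2),alpha=2))
E
```

```text
[[308.75064185 169.85125726]] [[299.29526062 267.58141481]]
```

View pics/z1scene.png

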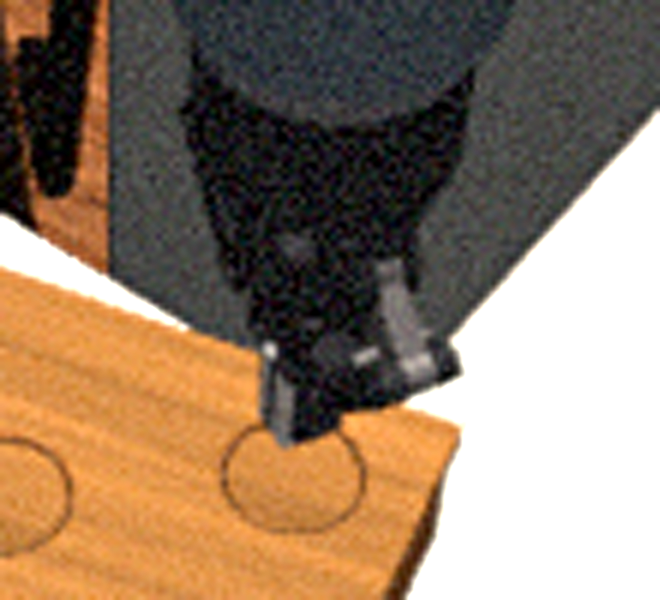

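View pics/z1top.png

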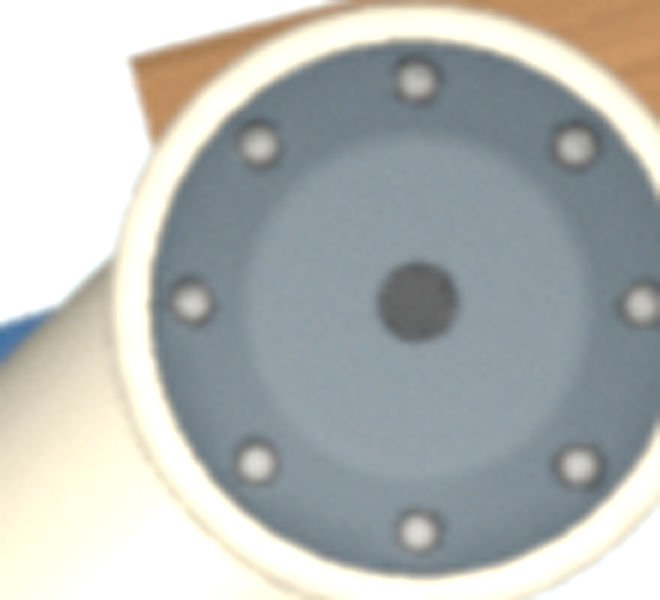

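```bash
python3 - <<'E'
from h import *
o=observe();M=R.from_quat(o['ee_rot']).as_matrix()
for h in (0,5,10,13,16,20):
    P=[o['tool_pos']+M@np.array([a*14.5,b*11,-h])/1e3 for a in(-1,1) for b in (-1,1)]
    print(h,((proj('scene',P)-[260,90])*6).round(0).tolist())
E
```

```text
0 [[284.0, 525.0], [345.0, 500.0], [241.0, 459.0], [301.0, 434.0]]
5 [[285.0, 516.0], [346.0, 490.0], [241.0, 450.0], [302.0, 425.0]]
10 [[286.0, 507.0], [347.0, 481.0], [242.0, 440.0], [303.0, 415.0]]
13 [[286.0, 501.0], [348.0, 475.0], [242.0, 434.0], [303.0, 409.0]]
16 [[287.0, 495.0], [349.0, 470.0], [243.0, 429.0], [304.0, 404.0]]
20 [[288.0, 488.0], [349.0, 462.0], [243.0, 421.0], [305.0, 396.0]]
```

```bash
python3 - <<'E'
from h import *
import cv2
a=cv2.imread('pics/scene0.png')[0:110,450:560]
s=6;a=cv2.convertScaleAbs(cv2.resize(a,None,fx=s,fy=s,interpolation=2),alpha=2)
M=R.from_quat([-5.34953556e-01,8.44880911e-01,-5.5e-4,-8e-4]).as_matrix();t=np.array([.23488,.49670,.19959])
P=proj('scene',[t,t+M[:,0]*.05,t+M[:,1]*.05,t-M[:,2]*.05]);P=(P-[450,0])*s
for i,c in enumerate([(0,0,255),(0,255,0),(255,0,0)]): cv2.line(a,tuple(map(int,P[0])),tuple(map(int,P[i+1])),c,2)
cv2.imwrite('pics/st.png',a);print(P)
o=observe();M=R.from_quat(o['ee_rot']).as_matrix();t=o['tool_pos']
a=cv2.imread('pics/z1scene.png')
P=proj('scene',[t,t+M[:,0]*.05,t+M[:,1]*.05,t-M[:,2]*.05]);P=(P-[260,90])*s
for i,c in enumerate([(0,0,255),(0,255,0),(255,0,0)]): cv2.line(a,tuple(map(int,P[0])),tuple(map(int,P[i+1])),c,2)
cv2.imwrite('pics/st2.png',cv2.convertScaleAbs(a,alpha=1.3))
E
```

```text
[[386.98528908 593.71004012]
 [271.95562972 482.27616383]
 [519.55468225 537.34380371]
 [465.25596181 461.61533462]]
```

View pics/st.png

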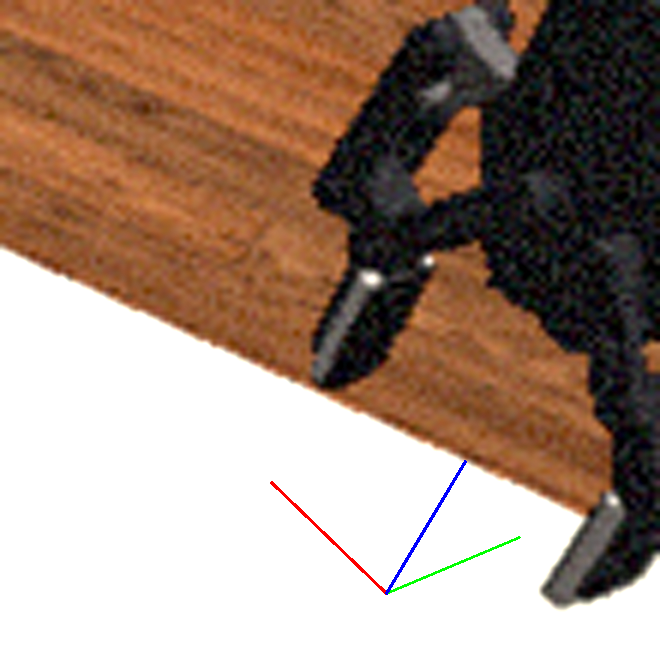

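View pics/st2.png

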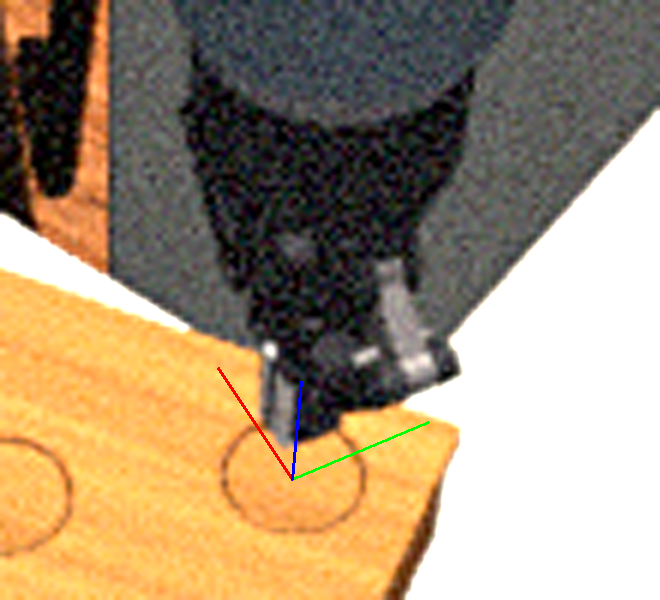

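The picture shows the closed fingertip about 25 mm above the disc (tip at crop (295,435), reported TCP projects to (293,478)). The start picture gives the same offset along the tool axis, so the real tip is short of the reported TCP. I'll keep going down by feel.

Emit:
{"name": "drive_tool", "arguments": {"commands": [[[0,0,1],[0,0,0],0],[[0,0,2],[0,0,0],0],[[0,0,3],[0,0,0],0],[[0,0,4],[0,0,0],0],[[0,0,5],[0,0,0],0],[[0,0,5],[0,0,0],0]]}}

```text
time_s: 6.62
tool_pos: [0.4856, 0.2512, 0.0525]
ee_rot: [-0.535, 0.845, 0.0, -0.0]
force: [-0.4, 0.5, 0.0]
opening: 0.002
```

Emit:
{"name": "drive_tool", "arguments": {"commands": [[[0,0,1],[0,0,0],0],[[0,0,2],[0,0,0],0],[[0,0,3],[0,0,0],0],[[0,0,3],[0,0,0],0]]}}

```text
time_s: 7.12
tool_pos: [0.4855, 0.2511, 0.0495]
ee_rot: [-0.535, 0.845, -0.0, -0.0]
force: [0.1, 0.0, -0.1]
opening: -0.001
```

```bash
python3 - <<'E'
from h import *
import cv2
o=observe();print(o['tool_pos'],o['force']);t=o['tool_pos']
a=get_image('scene')[90:190,260:370,::-1]
a=cv2.convertScaleAbs(cv2.resize(a,None,fx=6,fy=6,interpolation=2),alpha=2.4)
P=(proj('scene',[t,t+[0,0,.02]])-[260,90])*6
cv2.line(a,tuple(map(int,P[0])),tuple(map(int,P[1])),(255,0,0),2)
cv2.imwrite('pics/z2.png',a)
E
```

```text
[0.48550462 0.25114749 0.04945414] [ 0.09412613  0.00514159 -0.13758821]
```

View pics/z2.png

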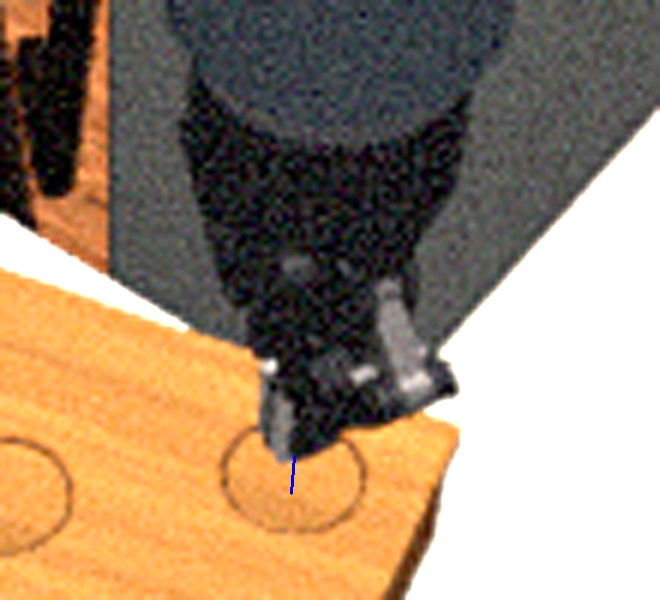

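Emit:
{"name": "drive_tool", "arguments": {"commands": [[[0,0,1],[0,0,0],0],[[0,0,2],[0,0,0],0],[[0,0,3],[0,0,0],0],[[0,0,3],[0,0,0],0]]}}

```text
time_s: 7.68
tool_pos: [0.4855, 0.2511, 0.0465]
ee_rot: [-0.535, 0.845, -0.0, -0.0]
force: [0.1, -0.3, -1.0]
opening: 0.001
```

Emit:
{"name": "drive_tool", "arguments": {"commands": [[[0,0,1],[0,0,0],0],[[0,0,2],[0,0,0],0],[[0,0,2],[0,0,0],0]]}}

```text
time_s: 8.05
tool_pos: [0.4855, 0.2512, 0.0445]
ee_rot: [-0.535, 0.845, -0.0, -0.0]
force: [0.2, -0.1, -0.2]
opening: 0.002
```

Emit:
{"name": "drive_tool", "arguments": {"commands": [[[0,0,0.8],[0,0,0],0],[[0,0,1.5],[0,0,0],0],[[0,0,1.5],[0,0,0],0]]}}

```text
time_s: 8.43
tool_pos: [0.4856, 0.2511, 0.043]
ee_rot: [-0.535, 0.845, -0.0, -0.0]
force: [-0.6, -0.3, -0.6]
opening: -0.0
```

Emit:
{"name": "drive_tool", "arguments": {"commands": [[[0,0,0.6],[0,0,0],0],[[0,0,1.2],[0,0,0],0],[[0,0,1.2],[0,0,0],0]]}}

```text
time_s: 8.8
tool_pos: [0.4856, 0.2512, 0.0418]
ee_rot: [-0.535, 0.845, 0.0, -0.0]
force: [-0.2, -0.1, 0.8]
opening: -0.002
```

Emit:
{"name": "drive_tool", "arguments": {"commands": [[[0,0,0.6],[0,0,0],0],[[0,0,1.2],[0,0,0],0],[[0,0,1.2],[0,0,0],0]]}}

```text
time_s: 9.18
tool_pos: [0.4856, 0.2512, 0.0406]
ee_rot: [-0.535, 0.845, -0.0, -0.0]
force: [0.5, -0.7, 0.6]
opening: -0.0
```

Emit:
{"name": "drive_tool", "arguments": {"commands": [[[0,0,0.5],[0,0,0],0],[[0,0,1.0],[0,0,0],0],[[0,0,1.0],[0,0,0],0]]}}

```text
time_s: 9.55
tool_pos: [0.4856, 0.2511, 0.0396]
ee_rot: [-0.535, 0.845, 0.0, -0.0]
force: [-0.2, -0.0, -0.1]
opening: 0.003
```

```bash
python3 - <<'E'
from h import *
import cv2
o=observe();print(o['tool_pos'],o['force']);t=o['tool_pos']
a=get_image('scene')[90:190,260:370,::-1]
a=cv2.convertScaleAbs(cv2.resize(a,None,fx=6,fy=6,interpolation=2),alpha=2.4)
cv2.imwrite('pics/z3.png',a)
E
```

```text
[0.48555849 0.25114029 0.03961217] [-0.20128146 -0.00348034 -0.05726386]
```

View pics/z3.png

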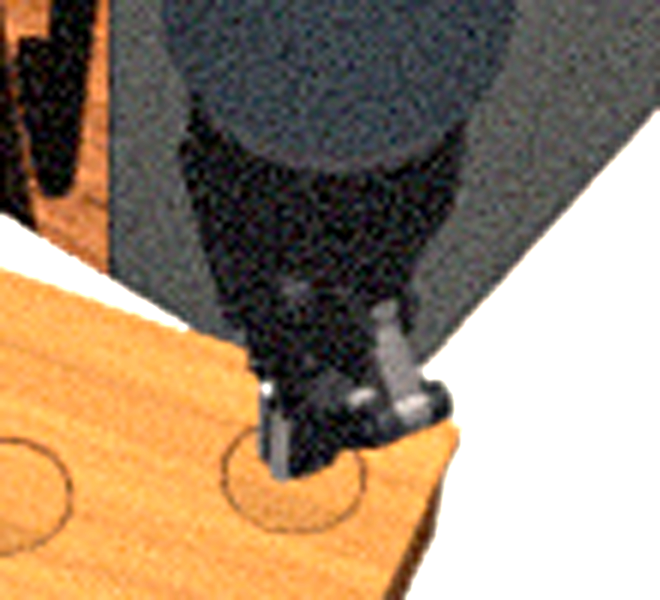

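Emit:
{"name": "drive_tool", "arguments": {"commands": [[[0,0,0.5],[0,0,0],0],[[0,0,1.0],[0,0,0],0],[[0,0,1.0],[0,0,0],0]]}}

```text
time_s: 9.98
tool_pos: [0.4856, 0.2511, 0.0386]
ee_rot: [-0.535, 0.845, -0.0, -0.0]
force: [-0.5, -0.4, -1.0]
opening: 0.001
```

Emit:
{"name": "drive_tool", "arguments": {"commands": [[[0,0,0.5],[0,0,0],0],[[0,0,1.0],[0,0,0],0],[[0,0,1.0],[0,0,0],0]]}}

```text
time_s: 10.35
tool_pos: [0.4856, 0.2512, 0.0376]
ee_rot: [-0.535, 0.845, -0.0, -0.0]
force: [-0.7, 0.3, 0.5]
opening: 0.0
```

Emit:
{"name": "drive_tool", "arguments": {"commands": [[[0,0,0.5],[0,0,0],0],[[0,0,1.0],[0,0,0],0],[[0,0,1.0],[0,0,0],0]]}}

```text
time_s: 10.72
tool_pos: [0.4856, 0.2512, 0.0366]
ee_rot: [-0.535, 0.845, 0.0, -0.0]
force: [-0.4, -0.1, -0.0]
opening: 0.003
```

Emit:
{"name": "drive_tool", "arguments": {"commands": [[[0,0,0.5],[0,0,0],0],[[0,0,1.0],[0,0,0],0],[[0,0,1.0],[0,0,0],0]]}}

```text
time_s: 11.1
tool_pos: [0.4856, 0.2512, 0.0356]
ee_rot: [-0.535, 0.845, 0.0, -0.0]
force: [-0.9, 0.5, 0.0]
opening: -0.003
```

Emit:
{"name": "drive_tool", "arguments": {"commands": [[[0,0,0.7],[0,0,0],0],[[0,0,1.2],[0,0,0],0],[[0,0,1.2],[0,0,0],0]]}}

```text
time_s: 11.48
tool_pos: [0.4856, 0.2512, 0.0344]
ee_rot: [-0.535, 0.845, -0.0, -0.0]
force: [-0.5, -0.4, 0.1]
opening: -0.002
```

Emit:
{"name": "drive_tool", "arguments": {"commands": [[[0,0,0.7],[0,0,0],0],[[0,0,1.2],[0,0,0],0],[[0,0,1.2],[0,0,0],0]]}}

```text
time_s: 11.85
tool_pos: [0.4856, 0.2512, 0.0332]
ee_rot: [-0.535, 0.845, -0.0, -0.0]
force: [0.2, -0.4, 1.1]
opening: 0.0
```

Emit:
{"name": "drive_tool", "arguments": {"commands": [[[0,0,0.7],[0,0,0],0],[[0,0,1.2],[0,0,0],0],[[0,0,1.2],[0,0,0],0]]}}

```text
time_s: 12.22
tool_pos: [0.4856, 0.2512, 0.032]
ee_rot: [-0.535, 0.845, -0.0, -0.0]
force: [0.7, 0.0, -0.9]
opening: 0.0
```

```bash
python3 - <<'E'
from h import *
import cv2
o=observe();print(o['tool_pos'],o['force']);t=o['tool_pos']
a=get_image('scene')[90:190,260:370,::-1]
a=cv2.convertScaleAbs(cv2.resize(a,None,fx=6,fy=6,interpolation=2),alpha=2.4)
cv2.imwrite('pics/z4.png',a)
E
```

```text
[0.48557026 0.25117748 0.03202004] [ 0.68025442  0.04449991 -0.93713081]
```

View pics/z4.png

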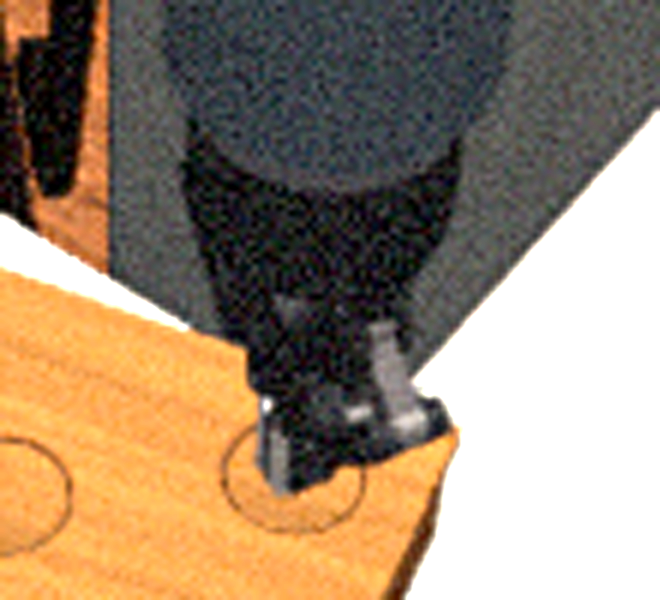

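Emit:
{"name": "drive_tool", "arguments": {"commands": [[[0,0,0.7],[0,0,0],0],[[0,0,1.2],[0,0,0],0],[[0,0,1.2],[0,0,0],0]]}}

```text
time_s: 12.65
tool_pos: [0.4856, 0.2512, 0.0308]
ee_rot: [-0.535, 0.845, -0.0, -0.0]
force: [-0.4, 0.9, -0.7]
opening: 0.003
```

Emit:
{"name": "drive_tool", "arguments": {"commands": [[[0,0,0.6],[0,0,0],0],[[0,0,1.0],[0,0,0],0],[[0,0,1.0],[0,0,0],0]]}}

```text
time_s: 13.02
tool_pos: [0.4856, 0.2512, 0.0299]
ee_rot: [-0.535, 0.845, -0.0, 0.0]
force: [0.0, -0.0, 0.4]
opening: -0.0
```

Emit:
{"name": "drive_tool", "arguments": {"commands": [[[0,0,0.6],[0,0,0],0],[[0,0,1.0],[0,0,0],0],[[0,0,1.0],[0,0,0],0]]}}

```text
time_s: 13.4
tool_pos: [0.4857, 0.2512, 0.0298]
ee_rot: [-0.535, 0.845, -0.0, 0.0]
force: [-2.9, -0.2, 6.7]
opening: -0.002
```

Emit:
{"name": "drive_tool", "arguments": {"commands": [[[0,0,0.6],[0,0,0],0],[[0,0,1.0],[0,0,0],0],[[0,0,1.0],[0,0,0],0]]}}

```text
time_s: 13.78
tool_pos: [0.4857, 0.2512, 0.0298]
ee_rot: [-0.535, 0.845, -0.0, 0.001]
force: [-6.5, -1.9, 14.4]
opening: 0.002
```

Rigid contact at reported z = 0.0298: commanding 2 mm more only built up 14 N and the tip did not move. So this disc (-45, 82) is a dummy. Lifting off.

Emit:
{"name": "drive_tool", "arguments": {"commands": [[[0,0,-3],[0,0,0],0],[[0,0,-8],[0,0,0],0],[[0,0,-12],[0,0,0],0],[[0,0,-12],[0,0,0],0]]}}

```text
time_s: 14.28
tool_pos: [0.4858, 0.2514, 0.0402]
ee_rot: [-0.535, 0.845, 0.0, 0.0]
force: [1.0, 0.4, -0.4]
opening: -0.004
```

```bash
sed -i 's/L,.0605)$/L,.0298)/' s.py; python3 s.py
```

```text
14.275 [0.4858387  0.25136258 0.0401558 ] [ 1.04275023  0.3643769  -0.43960276] -0.0036681033948656626
0 [ 127.9 -103.4   10.3]
1 [ 0.8  0.1 10.4]
2 [ 35.9 -86.5  10.4]
3 [  71.1 -173.2   10.4]
4 [-56.1 -69.6  10.4]
```

Emit:
{"name": "drive_tool", "arguments": {"commands": [[[6,-15,0],[0,0,0],0],[[15,-35,0],[0,0,0],0],[[24,-57,0],[0,0,0],0],[[32,-77,0],[0,0,0],0],[[36,-86.5,2],[0,0,0],0],[[36,-86.5,5],[0,0,0],0],[[36,-86.5,7.5],[0,0,0],0],[[36,-86.5,8],[0,0,0],0],[[36,-86.5,8],[0,0,0],0]]}}

```text
time_s: 15.4
tool_pos: [0.5482, 0.1821, 0.0319]
ee_rot: [-0.535, 0.845, 0.0, 0.0]
force: [-0.1, -0.0, -0.7]
opening: -0.0
```

Emit:
{"name": "drive_tool", "arguments": {"commands": [[[0,0,0.5],[0,0,0],0],[[0,0,1],[0,0,0],0],[[0,0,1],[0,0,0],0]]}}

```text
time_s: 15.78
tool_pos: [0.5484, 0.1817, 0.0309]
ee_rot: [-0.535, 0.845, -0.0, -0.0]
force: [-0.1, -0.0, -0.7]
opening: -0.001
```

Emit:
{"name": "drive_tool", "arguments": {"commands": [[[0,0,0.6],[0,0,0],0],[[0,0,1.2],[0,0,0],0],[[0,0,1.2],[0,0,0],0]]}}

```text
time_s: 16.15
tool_pos: [0.5484, 0.1816, 0.0298]
ee_rot: [-0.535, 0.845, -0.0, 0.0]
force: [-0.8, 0.5, 1.7]
opening: -0.002
```

Emit:
{"name": "drive_tool", "arguments": {"commands": [[[0,0,0.4],[0,0,0],0],[[0,0,0.8],[0,0,0],0],[[0,0,0.8],[0,0,0],0]]}}

```text
time_s: 16.52
tool_pos: [0.5485, 0.1817, 0.0298]
ee_rot: [-0.535, 0.845, -0.0, 0.0]
force: [-3.3, -0.0, 6.9]
opening: 0.002
```

Rigid again, so the centre disc is a dummy. On to (45, 82).

Emit:
{"name": "drive_tool", "arguments": {"commands": [[[0,0,-4],[0,0,0],0],[[0,0,-9],[0,0,0],0],[[-15,3,-11],[0,0,0],0],[[-38,7,-11],[0,0,0],0],[[-62,11,-11],[0,0,0],0],[[-84,15,-11],[0,0,0],0],[[-92,17,-8],[0,0,0],0],[[-92,17,-4],[0,0,0],0],[[-92,17,-2.5],[0,0,0],0],[[-92,17,-2.5],[0,0,0],0]]}}

```text
time_s: 17.77
tool_pos: [0.5722, 0.2714, 0.0313]
ee_rot: [-0.535, 0.845, -0.0, -0.0]
force: [-0.1, -0.0, -0.5]
opening: 0.006
```

```bash
python3 s.py
```

```text
17.775 [0.57221848 0.27136818 0.03132064] [-0.06727605 -0.01297705 -0.51379392] 0.005525426292078604
0 [182.9 -34.    1.6]
1 [55.8 69.6  1.6]
2 [ 90.9 -17.1   1.6]
3 [ 126.  -103.7    1.6]
4 [-1.1 -0.1  1.5]
```

Emit:
{"name": "drive_tool", "arguments": {"commands": [[[0,0,0.7],[0,0,0],0],[[0,0,1.4],[0,0,0],0],[[0,0,1.4],[0,0,0],0]]}}

```text
time_s: 18.15
tool_pos: [0.5724, 0.272, 0.03]
ee_rot: [-0.535, 0.845, 0.0, 0.0]
force: [-0.1, 0.3, -0.4]
opening: -0.001
```

Emit:
{"name": "drive_tool", "arguments": {"commands": [[[0,0,0.4],[0,0,0],0],[[0,0,0.8],[0,0,0],0],[[0,0,0.8],[0,0,0],0]]}}

```text
time_s: 18.52
tool_pos: [0.5725, 0.2721, 0.0296]
ee_rot: [-0.535, 0.845, -0.0, 0.0]
force: [-0.9, -0.9, 3.8]
opening: 0.004
```

Emit:
{"name": "drive_tool", "arguments": {"commands": [[[0,0,0.3],[0,0,0],0],[[0,0,0.6],[0,0,0],0],[[0,0,0.6],[0,0,0],0]]}}

```text
time_s: 18.9
tool_pos: [0.5724, 0.2721, 0.0287]
ee_rot: [-0.535, 0.845, -0.0, 0.0]
force: [-1.7, -0.2, 3.7]
opening: 0.002
```

It gives: the tip sank 0.9 mm at a steady 3.7 N. Pressing (45, 82) in.

Emit:
{"name": "drive_tool", "arguments": {"commands": [[[0,0,0.7],[0,0,0],0],[[0,0,1.4],[0,0,0],0],[[0,0,2.1],[0,0,0],0],[[0,0,2.8],[0,0,0],0],[[0,0,3.5],[0,0,0],0],[[0,0,4.2],[0,0,0],0],[[0,0,4.2],[0,0,0],0],[[0,0,4.2],[0,0,0],0]]}}

```text
time_s: 19.9
tool_pos: [0.5724, 0.2721, 0.0244]
ee_rot: [-0.535, 0.845, -0.0, 0.0]
force: [-1.4, -1.2, 3.2]
opening: -0.004
```

```bash
python3 - <<'E'
from h import *
import cv2
for n in('scene','top'): cv2.imwrite(f'pics/{n}5.png',cv2.convertScaleAbs(get_image(n)[:,:,::-1],alpha=1.4))
E
```

```text
(no output)
```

View pics/scene5.png

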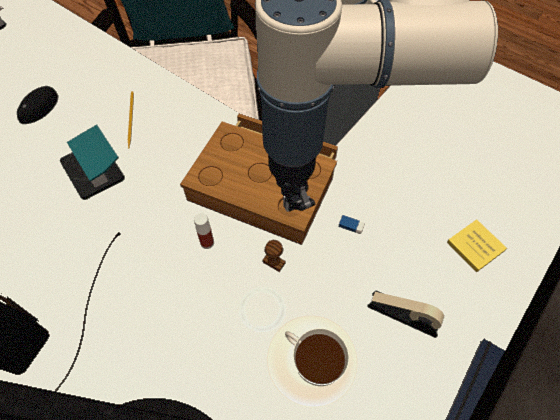

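View pics/top5.png

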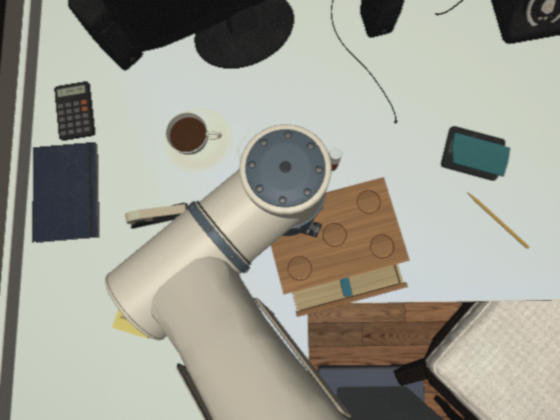

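The drawer is out, with the memory stick at top-picture (347,287). I'll hold briefly, then let the catch rise and withdraw straight up.

Emit:
{"name": "drive_tool", "arguments": {"commands": [[[0,0,0],[0,0,0],0],[[0,0,0],[0,0,0],0],[[0,0,0],[0,0,0],0],[[0,0,-1.5],[0,0,0],0],[[0,0,-3],[0,0,0],0],[[0,0,-4.5],[0,0,0],0],[[0,0,-6],[0,0,0],0],[[0,0,-8],[0,0,0],0],[[0,0,-14],[0,0,0],0]]}}

```text
time_s: 21.12
tool_pos: [0.5718, 0.2719, 0.038]
ee_rot: [-0.535, 0.845, 0.0, -0.001]
force: [-0.8, -0.0, 0.8]
opening: 0.006
```

Emit:
{"name": "drive_tool", "arguments": {"commands": [[[0,0,-12],[0,0,0],0],[[0,0,-32],[0,0,0],0],[[0,0,-55],[0,0,0],0],[[0,0,-80],[0,0,0],0],[[0,0,-105],[0,0,0],0],[[0,0,-130],[0,0,0],0],[[0,0,-150],[0,0,0],0],[[0,0,-160],[0,0,0],0],[[0,0,-160],[0,0,0],0]]}}

```text
time_s: 22.25
tool_pos: [0.5726, 0.2723, 0.1991]
ee_rot: [-0.535, 0.845, 0.0, 0.001]
force: [0.1, -0.2, 0.2]
opening: -0.002
```

Emit:
{"name": "drive_tool", "arguments": {"commands": [[[-7,28,0],[0,0,0],0],[[-17,68,0],[0,0,0],0],[[-27,108,0],[0,0,0],0],[[-37,148,0],[0,0,0],0],[[-47,188,0],[0,0,0],0],[[-57,228,0],[0,0,0],0],[[-65,260,0],[0,0,0],0],[[-69,276,0],[0,0,0],0],[[-69,276,0],[0,0,0],0]]}}

```text
time_s: 23.38
tool_pos: [0.3517, 0.4526, 0.1977]
ee_rot: [-0.536, 0.844, -0.0, -0.001]
force: [0.8, 0.5, -0.1]
opening: -0.001
```

```bash
python3 - <<'E'
from h import *
import cv2
for n in('scene','top'): cv2.imwrite(f'pics/{n}6.png',cv2.convertScaleAbs(get_image(n)[:,:,::-1],alpha=1.4))
a=cv2.imread('pics/top6.png')[140:330,215:435];cv2.imwrite('pics/t6c.png',cv2.resize(a,None,fx=3,fy=3,interpolation=2))
E
```

```text
(no output)
```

View pics/scene6.png

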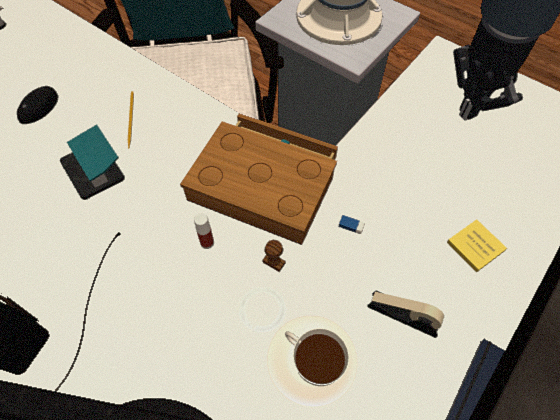

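View pics/t6c.png

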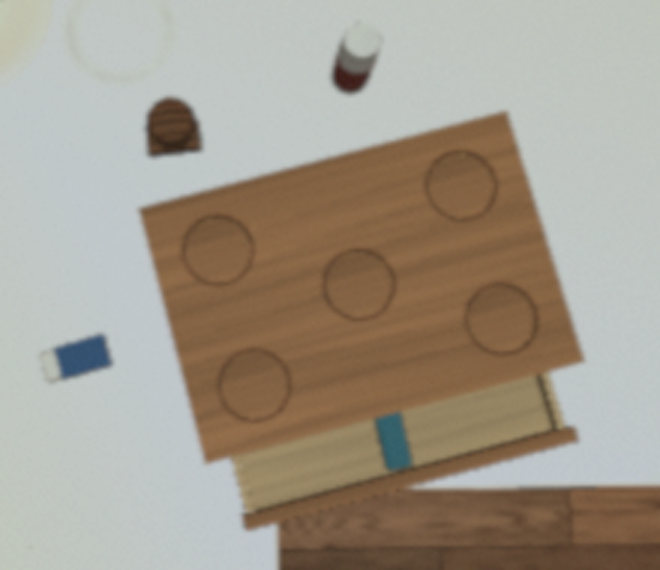

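The drawer is fully out with the stick lying in it at crop (394,442). The catch disc is back up at crop (218,250). Glue stick, stamp and eraser are where they were, and the hand is clear.

```bash
python3 -c "
from plant import *
print(close_job())"
```

```text
the job is handed in; nothing more can be done
None
```

The drawer is out with the memory stick lying in it, and I handed the job in at about 23.5 s of the 64 s allowed. The catch was the disc at (45, 82) mm.

- **Finding it:** The discs at (-45, 82) and (0, 0) were rigid, taking 14 N and 7 N without moving. The disc at (45, 82) gave at about 3.7 N. I did not touch the two discs on the other side.
- **Pressing it:** I pressed the catch in about 5 mm, held it while the drawer sprang out, then let it up slowly and drew the hand clear.
- **Last checks:** The final pictures show the catch disc looking like the other discs again. The glue stick, stamp and eraser look unmoved, and the hand is well away with the force reading at noise level.
- **What disagreed:** The real fingertips were about 31 mm short of the reported tool point. First contact came at a reported z of 0.030 m instead of 0.0605 m. The pictures had shown the gap, so I went down by feel.
- **Heavier touch than planned:** The 14 N on the first disc was more than I meant to use. I had sent several small downward steps together before reading the force.

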